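Square the blanks and index them under the spot welder

TASK

Tap the untidy stack of four aluminium blanks on the carriage square, so that all their edges line up flush against the carriage's long fence and end fence. Then push the carriage along its rail until it clicks into the weld-station detent under the welding head, with the stack still square, and leave everything else on the bench where it is.

Things in the scene. Friction and masses are not known exactly. Their poses are not given: they have to be found in the camera images.
- weld_station (a point): Fixed point 60 mm above the table on the rail's centre line: where stack_seat lies when the carriage is in the weld detent. Its y axis runs along the 400 mm rail from the loading end (right) towards the weld head (left), x across the rail away from the robot, z up. The rail stands on a fixed flat base, 270 x 440 mm, dark brown deck, top 20 mm above the table.
- electrode_tip (a point): Tip of the copper electrode of the weld head, fixed on the same base, 108 mm above the table. From here (axes as weld_station) the black head, 40 mm across and at least 67 mm higher, is at x +25, y +40 mm; its arm and green column are at x 15 to 160, y +15 to +65 mm, up to 122 mm above the tip.
- stack_seat (a point): Point on top of the carriage's bed, 60 mm above the table: a blank flush against both fences has its centre here in x and y. Axes as weld_station. The dark steel bed spans x -32 to +48, y -73 to +57 mm and is 15 mm thick; its near side and its weld-head end are open and a flush blank overhangs it there by 8 mm.
- long_fence (a point): Middle of the top edge of the carriage's long fence, on its inner face, 90 mm above the table (30 mm above the bed). The fence stands along the far side of the bed, inner face 40 mm in +x from stack_seat, 130 mm long, 8 mm thick. Axes as weld_station.
- end_fence (a point): Middle of the top edge of the carriage's end fence, on its inner face, 90 mm above the table. It stands across the loading end of the bed, inner face 65 mm in -y from stack_seat, 8 mm thick. Pushing blanks against it does not move the carriage at the start: it rests on its end stop. Axes as weld_station.
- push_face (a point): Middle of the outer (-y) face of the carriage's end fence, 70 mm above the table; the flat face is about 75 mm wide and spans 45 to 90 mm above the table. Pushing here towards +y drives the carriage along the rail. Axes as weld_station.
- carriage (a joint): Carriage travel along the rail in m: 0 at the loading end stop (start), 0.160 in the weld detent, 0.190 at the far stop, past the detent. The detent is a spring plunger under the bed; it catches from about 6 mm either side and takes about 5 N to enter or leave. A carriage pushed too far can be pushed back.
- blank0: Plain smooth aluminium blank, 80 x 130 x 6 mm, 0.12 to 0.24 kg, number 1 from the bottom of the stack of four on the carriage bed; origin at the centre of its underside, x along the 80 mm side, y along the 130 mm side, z up. It starts up to 30 mm out of line and a little twisted.
- blank1: Plain smooth aluminium blank, 80 x 130 x 6 mm, 0.12 to 0.24 kg, number 2 from the bottom of the stack of four on the carriage bed; origin at the centre of its underside, x along the 80 mm side, y along the 130 mm side, z up. It starts up to 30 mm out of line and a little twisted.
- blank2: Plain smooth aluminium blank, 80 x 130 x 6 mm, 0.12 to 0.24 kg, number 3 from the bottom of the stack of four on the carriage bed; origin at the centre of its underside, x along the 80 mm side, y along the 130 mm side, z up. It starts up to 30 mm out of line and a little twisted.
- blank3: Plain smooth aluminium blank, 80 x 130 x 6 mm, 0.12 to 0.24 kg, number 4 from the bottom of the stack of four on the carriage bed; origin at the centre of its underside, x along the 80 mm side, y along the 130 mm side, z up. It starts up to 30 mm out of line and a little twisted.
- spectacle_front: Bystander: bare wire spectacle front, 40 x 115 x 5 mm, lying on the deck behind the rail. Leave it alone. Origin at its underside.
- flux_jar: Bystander: small closed jar, 44 mm across, 50 mm high, on the deck behind the rail. Leave it alone. Origin at its underside.
- foot_switch: Bystander: black ribbed foot switch, 120 x 90 x 36 mm, left of the station. Leave it alone. Origin at its underside.
- screwdriver: Bystander: screwdriver lying left of the station. Leave it alone. Origin at its underside.
- temple_tray: Bystander: white plastic tray, 220 x 160 x 30 mm, full of wire temples, right of the station. Leave it alone. Origin at its underside.

How it is judged (in metres and radians):
On the way, in this order (a step that is already met when the one before it is completed fails the run):
1. the four blanks are flush against both fences while the carriage is still at the loading end (x of blank0 in the frame of stack_seat between -0.003 and 0.003 m and y of blank0 in the frame of stack_seat between -0.003 and 0.003 m and angle between the y axis of each of blank0, blank1, blank2, blank3 and the y axis of stack_seat, either way round below 0.035 rad and angle between the z axis of each of blank0, blank1, blank2, blank3 and the z axis of stack_seat, either way round below 0.035 rad and x of blank1 in the frame of stack_seat between -0.003 and 0.003 m and y of blank1 in the frame of stack_seat between -0.003 and 0.003 m and x of blank2 in the frame of stack_seat between -0.003 and 0.003 m and y of blank2 in the frame of stack_seat between -0.003 and 0.003 m and x of blank3 in the frame of stack_seat between -0.003 and 0.003 m and y of blank3 in the frame of stack_seat between -0.003 and 0.003 m and value of joint carriage below 0.02 m), for 0.2 s.
2. the carriage is in the weld detent (value of joint carriage between 0.155 and 0.165 m), for 0.2 s.
At the end, for the whole second after the job is handed in: All four blanks lie flat and flush against both fences (each within 3 mm across and along the carriage, and within 0.035 rad) and at rest, and the carriage is at rest in the weld detent (0.160 m of travel, within 5 mm) (all of step 2 and x of blank0 in the frame of stack_seat between -0.003 and 0.003 m and y of blank0 in the frame of stack_seat between -0.003 and 0.003 m and angle between the y axis of each of blank0, blank1, blank2, blank3 and the y axis of stack_seat, either way round below 0.035 rad and angle between the z axis of each of blank0, blank1, blank2, blank3 and the z axis of stack_seat, either way round below 0.035 rad and x of blank1 in the frame of stack_seat between -0.003 and 0.003 m and y of blank1 in the frame of stack_seat between -0.003 and 0.003 m and x of blank2 in the frame of stack_seat between -0.003 and 0.003 m and y of blank2 in the frame of stack_seat between -0.003 and 0.003 m and x of blank3 in the frame of stack_seat between -0.003 and 0.003 m and y of blank3 in the frame of stack_seat between -0.003 and 0.003 m and linear speed of each of blank0, blank1, blank2, blank3 below 0.01 m/s and velocity of joint carriage between -0.01 and 0.01 m/s); the robot touches nothing.
It fails at once if a bystander (spectacle front, flux jar, foot switch, screwdriver or temple tray) is shifted by more than 30 mm (distance of any of spectacle_front, flux_jar, foot_switch, screwdriver, temple_tray from where it was at the start of the episode above 0.03 m).
It also fails if it takes over 70 s, if anything falls off the work surface, if the arm or the gripper's body presses on something with over 40 N, if the wrist force passes 120 N, or if a joint passes its speed limit or range.

ROBOT

A 6-joint arm with a two-finger parallel gripper is mounted at the origin on the work surface. World frame = base frame: x ahead of the robot, y to its left, z up, the work surface at z = 0. Lengths are in m, angles in degrees, forces in N, time in s.
With the tool pointing down it reaches from about 0.3 to 0.75 m from the base axis. Payload 8.5 kg.
Tool frame: the origin (TCP) lies midway between the tips of the shut fingers; the grasp point (between the pads) lies 19 mm behind it (env.grasp_offset is the distance from the TCP to the grasp point, in m); z points along the fingers, y is the line along which they close (so a half turn about z gives the same grasp; the last joint's range is limited). The gripper opens to 85 mm and grips with 20 to 120 N. Pads are 22 mm wide; open, the fingers measure 114 mm over their backs; the gripper's body (76 mm by 85 mm) begins 54 mm behind the grasp point. The pads swing forward as they close: fully open they stand 13 mm farther back than shut.
Start: joints at [-87.279, 21.807, 74.336, -0, 83.858, -12.336], TCP at [0.143, -0.531, 0.231] pointing down, gripper open.
Joint ranges: [-178.18, 178.18], [-50.72, 133.34], [12.68, 142.11], [-81.47, 261.47], [9.98, 163.14], [-165.26, 165.26]. Speed limits (degrees/s): [136.94, 136.94, 180, 180, 180, 180].

INTERFACE

Orientations are given as a 3x3 rotation matrix whose columns are the frame's x, y, z axes.
In Python, from rig import env gives the robot as it stands.
- The arm moves only by the tool servo_tool, never from a script. Its argument "deltas" is text: rows parted by semicolons, each of 7 numbers parted by spaces: the opening, from 0 (shut) to 1 (fully open), then the shift along the tool's x, y, z in mm, then the turn, a rotation vector about the tool's x, y, z in rad. A call has 1 to 8 rows; each row shifts and turns the commanded pose from where the row before left it, along the tool's axes as they then stand; what a row does not reach is not made up. A row lasts 1/12 s, in which the tool goes at most 41.7 mm and 7.16 degrees, less where a joint would pass 70% of its speed; a pose out of reach is approached as far as the arm can. A call is refused whole if a number of a shift passes 41.7 or a number of a turn 0.125, either way. A call with a gripper value outside its range is refused whole. The fingers move at their own pace and stop on an object; "newtons" is the grip in N (left out, the last holds). Time passes only in rows, so rows that do not move let the fingers close. It gives the time, the measured TCP pose, the force, the opening and the grip force at its end, in the units of the state.
- env.observe(): the state, without advancing time (a new reading comes with each control period).
- env.get_image(name): name is "side" or "top"; returns a dict with "img" (420x560x3 uint8, red, green, blue), "depth" (420x560 float32, m along the optical axis (not along the pixel's ray), 0 where there is no reading), "camera_matrix" (3x3 intrinsics, pixels), "world_to_cam" (4x4, takes a point from world to camera coordinates). Camera axes: x right, y down, z forward; pixel columns grow to the right and rows downward; lengths in m; the calibration is good to about 2 mm. A picture is of the moment at which its call begins.
- env.close_job(): hands the job in; it is judged then, once.
Trained networks look in a picture, given as the dict that the camera call returned (one of the last four; its "shot" number tells which), for a name from the list of things; names that differ only in an ending like _2 or _b are one class to them, and where a whole thing is asked for, a point or a joint stands for the part that bears it (a point fixed in the world has none). Each returns a list of dicts, best first, with "conf" (0 to 1); they miss things now and then, are a little off and sometimes report something else, mostly with a low value. They report only what shows in the picture. A call takes as long as a camera call.
- env.spot_in(name, picture): "bbox" ([centre column, centre row, width, height] in pixels, round what is visible of it).
- env.spot_point(name, picture): "uv" ([column, row] in pixels: a listed point, or the origin of a listed thing).
The state is a dict: "time_s": time; "q": joint angles; "qvel": joint speeds; "joint_efforts": joint torques, N m; "position": TCP position; "tool_rot": TCP orientation; "ft_force": force on the tool from outside, world axes, zero at the start; "wrist_torque": the same for the moment, N m; "grip_width": finger opening in m; "gripper_force": force on a finger pad.
Only numpy, scipy, OpenCV 4.12 (cv2) and the standard library are available. Lean on these libraries where they do the work, as an engineer would, in place of code of your own. Each camera call takes 0.05 s, during which the arm holds its last target. There are 200 camera calls.

## Working session

There is one attempt and no reset: what is moved stays moved. The work goes in short steps, Python scripts to look and compute and a tool call to move; the robot and the scene stay as the last step left them, time stands still between calls to the robot, and variables do not carry over. Pictures are saved under pics/ and viewed, at most 10 in all, crops included, and the job is handed in when it is done.

Besides the shell and the picture viewer there is one more tool, called as name(argument=value, ...) on one line, values as JSON. servo_tool: Moves the arm, as the interface text tells. Its arguments: {"type":"object","properties":{"deltas":{"type":"string"},"newtons":{"type":"number"}},"required":["deltas"]}

```bash
mkdir -p pics
cat > h.py <<'E'
import numpy as np, cv2
from rig import env
def ray(p,uv):
    K=p["camera_matrix"];T=np.array(p["world_to_cam"]);R=T[:3,:3];t=T[:3,3]
    d=R.T@np.linalg.solve(K,[uv[0],uv[1],1.]);return -R.T@t,d
def atz(p,uv,z):
    o,d=ray(p,uv);return o+d*(z-o[2])/d[2]
def tri(p1,u1,p2,u2):
    a,d=ray(p1,u1);b,e=ray(p2,u2)
    s=np.linalg.lstsq(np.c_[d,-e],b-a,rcond=None)[0]
    P,Q=a+s[0]*d,b+s[1]*e;return (P+Q)/2,np.linalg.norm(P-Q)
def cloud(p):
    z=p["depth"];v,u=np.indices(z.shape);K=p["camera_matrix"]
    c=np.stack([(u-K[0,2])/K[0,0]*z,(v-K[1,2])/K[1,1]*z,z],-1)
    T=np.array(p["world_to_cam"]);return (c-T[:3,3])@T[:3,:3]
E
python3 - <<'E'
from h import *
np.set_printoptions(precision=4,suppress=True)
s=env.observe();print(s["time_s"],s["position"],s["tool_rot"],s["grip_width"])
t=env.get_image("top");d=env.get_image("side")
cv2.imwrite("pics/t0.png",t["img"][:,:,::-1]);cv2.imwrite("pics/s0.png",d["img"][:,:,::-1])
for p in(t,d):print(ray(p,[280,210]))
Z=dict(weld_station=.06,electrode_tip=.108,stack_seat=.06,long_fence=.09,end_fence=.09,push_face=.07,blank0=.06,blank1=.066,blank2=.072,blank3=.078,flux_jar=.02,spectacle_front=.02,temple_tray=0,foot_switch=0)
for n,z in Z.items():
    a=env.spot_point(n,t);b=env.spot_point(n,d)
    o=[n]
    for p,r in((t,a),(d,b)):
        if r:o+=[np.round(r[0]["uv"],1),round(r[0]["conf"],2),atz(p,r[0]["uv"],z)]
        else:o+=[None]
    if a and b:o+=[*tri(t,a[0]["uv"],d,b[0]["uv"])]
    print(*o)
E
```

```text
0.0 [ 0.1429 -0.5308  0.2307] [[ 0.9657  0.2597 -0.0001]
 [ 0.2597 -0.9657  0.0015]
 [ 0.0003 -0.0014 -1.    ]] 0.08579140739086898
(array([0.3386, 0.0258, 1.4067]), array([ 0.1995,  0.0029, -0.98  ]))
(array([0.1944, 0.631 , 0.5886]), array([ 0.4717, -0.6755, -0.5668]))
weld_station [233.  220.9] 0.87 [0.5758 0.1612 0.06  ] [257.6 254.4] 0.81 [0.5774 0.1569 0.06  ] [0.5748 0.1606 0.0641] 0.0007090366805099817
electrode_tip [214.2 205.7] 0.76 [0.6075 0.2105 0.108 ] [226.6 248.2] 0.82 [0.5994 0.2213 0.108 ] [0.6094 0.2119 0.0967] 0.000995782931754514
stack_seat [295.  223.6] 0.92 [ 0.5754 -0.014   0.06  ] [299.  217.2] 0.85 [ 0.5828 -0.0021  0.06  ] [ 0.5819 -0.0117  0.0532] 0.011709917765684917
long_fence [297.2 209.8] 0.86 [ 0.6092 -0.0179  0.09  ] [291.9 198.5] 0.86 [ 0.6151 -0.0182  0.09  ] [ 0.6112 -0.0167  0.0916] 0.0051021144605689185
end_fence [316.1 219.1] 0.6 [ 0.5851 -0.0709  0.09  ] [317.7 195.8] 0.91 [ 0.5739 -0.0652  0.09  ] [ 0.5825 -0.0729  0.0839] 0.007947737540041213
push_face [318.8 224.4] 0.91 [ 0.5741 -0.0803  0.07  ] [319.8 198.6] 0.58 [ 0.5785 -0.0855  0.07  ] [
[... 377 characters left out ...]
.73 [0.5648 0.0248 0.072 ] [0.493  0.2916 0.2999] 0.1656672539185947
blank3 [154.4 201.1] 0.65 [0.6199 0.384  0.078 ] [299.3 221.3] 0.73 [0.5605 0.0319 0.078 ] [0.493  0.2916 0.2999] 0.1656672539185947
flux_jar [325.1 181.6] 0.74 [ 0.712  -0.0999  0.02  ] [281.2 195.7] 0.73 [ 0.7045 -0.1031  0.02  ] [ 0.7082 -0.1016  0.0205] 0.00802859522463132
spectacle_front [278.2 183.5] 0.41 [0.7005 0.0385 0.02  ] [198.1 378.6] 0.56 [0.4971 0.4065 0.02  ] [ 0.942   0.0561 -0.8465] 0.03545764778007793
temple_tray [377.3 225.8] 0.58 [ 0.5894 -0.2577  0.    ] [340.7 189.4] 0.92 [ 0.6083 -0.2606  0.    ] [ 0.5961 -0.2536  0.0058] 0.016414742324721125
foot_switch [153.1 197.8] 0.92 [0.6463 0.4098 0.    ] None
```

Run:
```python
import cv2
t=cv2.imread("pics/t0.png")[140:280,180:360];s=cv2.imread("pics/s0.png")[140:300,190:370]
cv2.imwrite("pics/t0c.png",cv2.resize(t,None,fx=4.4,fy=4.2,interpolation=cv2.INTER_CUBIC))
cv2.imwrite("pics/s0c.png",cv2.resize(s,None,fx=4.4,fy=3.7,interpolation=cv2.INTER_CUBIC))
```

```text
(no output)
```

View pics/t0c.png

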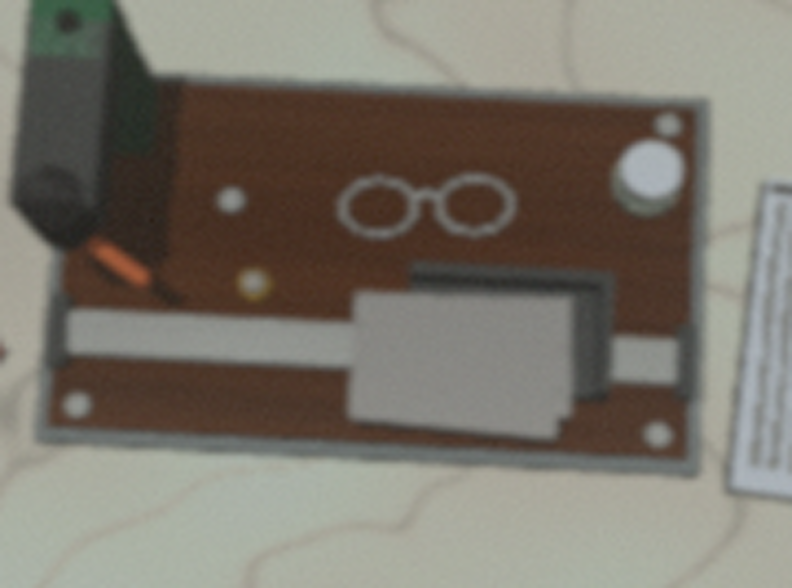

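View pics/s0c.png

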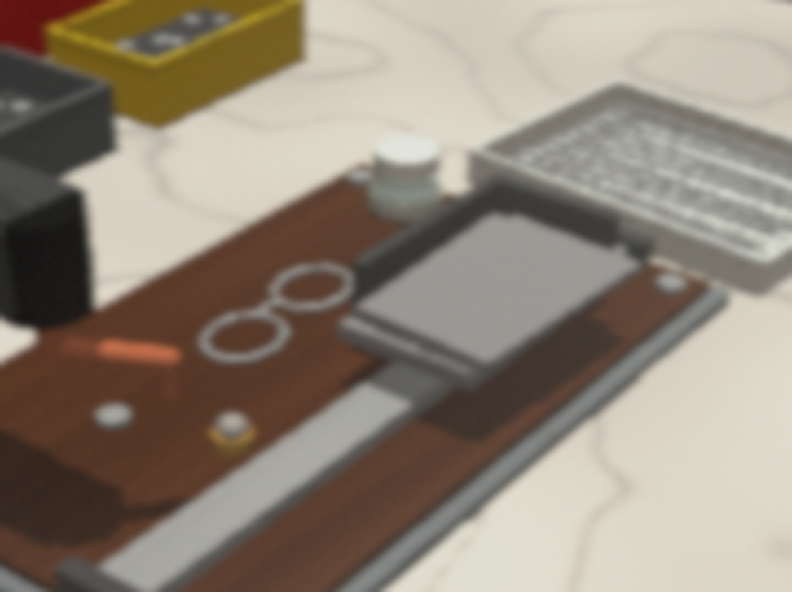

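The top view shows the stack shifted left (+y) and towards the robot, with dark fences visible at crop (410-610, 265-400). The rail runs about 2-3° off world y, and the weld head is at far left. The side view confirms the four blanks overhang the weld-head end and the near side.

Run:
```python
from h import *
np.set_printoptions(precision=4,suppress=True)
t=env.get_image("top")
im=t["img"].astype(int)
# deck: brown
m=((im[...,0]-im[...,2]>18)&(im[...,0]<130)).astype(np.uint8)
m[:, :190]=0;m[:,345:]=0;m[:140]=0;m[260:]=0
# near edge of deck per column, right edge per row
near=[];
for u in range(200,325):
    v=np.where(m[:,u])[0]
    if len(v):near.append(atz(t,[u+.0,v.max()+.5],.02))
far=[atz(t,[u,np.where(m[:,u])[0].min()-.5],.02) for u in range(232,325)]
right=[atz(t,[np.where(m[v])[0].max()+.5,v],.02) for v in range(172,235)]
for n,a in(("near",near),("far",far)):
    a=np.array(a);p=np.polyfit(a[:,1],a[:,0],1);r=a[:,0]-np.polyval(p,a[:,1]);k=abs(r)<.004;p=np.polyfit(a[k,1],a[k,0],1);print(n,p,np.degrees(np.arctan(p[0])),k.sum())
a=np.array(right);p=np.polyfit(a[:,0],a[:,1],1);r=a[:,1]-np.polyval(p,a[:,0]);k=abs(r)<.004;p=np.polyfit(a[k,0],a[k,1],1);print("right",p,np.degrees(np.arctan(p[0])),k.sum())
c=cloud(t)
cn=env.get_image("side")
q=cloud(cn)
hsv=im.max(2)
# fence mask: dark, z~.09
k=(abs(c[...,2]-.09)<.012)&(hsv<95)&(c[...,0]>.45)&(c[...,0]<.7)&(abs(c[...,1])<.15);print("fence n",k.sum(),c[k].min(0),c[k].max(0))
b=(abs(c[...,2]-.084)<.012)&(hsv>115)&(c[...,0]>.45)&(c[...,0]<.7)&(abs(c[...,1])<.15)
v,u=np.where(b);print("blank",b.sum(),np.median(c[b],0));r=cv2.minAreaRect(np.c_[[atz(t,[x,y],.084)[:2] for x,y in zip(u,v)]].astype(np.float32));print(r)
r=cv2.minAreaRect(np.c_[[atz(t,[x,y],.09)[:2] for y,x in zip(*np.where(k))]].astype(np.float32));print(r,cv2.boxPoints(r))
g=im[...,:].mean(2).astype(int)
print(g[195:245:1,330:332].T)   # rail band
print(g[218,300:345]);print(g[196:216,285],g[196:216,300])
```

```text
Traceback (most recent call last):
ValueError: zero-size array to reduction operation maximum which has no identity
```

Run:
```python
from h import *
np.set_printoptions(precision=4,suppress=True,linewidth=200)
t=env.get_image("top")
im=cv2.GaussianBlur(t["img"],(3,3),0).astype(int)
print(im.shape,im[180,260],im[240,220],im[235,334],im[200,330],im[220,270],im[205,290])
m=(im[...,0]-im[...,2]>15)&(im.max(2)<140)
m[:,:190]=0;m[:,345:]=0;m[:150]=0;m[260:]=0
def fit(n,P,i,j):
    a=np.array(P);k=np.ones(len(a),bool)
    for _ in range(4):
        p=np.polyfit(a[k,j],a[k,i],1);k=abs(a[:,i]-np.polyval(p,a[:,j]))<.004
    print(n,p,np.degrees(np.arctan(p[0])),k.sum(),len(a))
W=lambda x:np.where(x)[0]
fit("near",[atz(t,[u,W(m[:,u]).max()+.5],.02) for u in range(200,325) if m[:,u].any()],0,1)
fit("far",[atz(t,[u,W(m[:,u]).min()-.5],.02) for u in range(232,325) if m[:,u].any()],0,1)
fit("right",[atz(t,[W(m[v]).max()+.5,v],.02) for v in range(172,235) if m[v].any()],1,0)
c=cloud(t);g=im.mean(2).astype(int)
roi=(c[...,0]>.45)&(c[...,0]<.7)&(abs(c[...,1])<.15)
for n,k,z in(("fence",roi&(abs(c[...,2]-.09)<.015)&(g<85),.09),("blank",roi&(abs(c[...,2]-.084)<.015)&(g>115),.084)):
    n_,l,s,_=cv2.connectedComponentsWithStats(k.astype(np.uint8));i=1+s[1:,4].argmax();k=l==i
    v,u=np.where(k);r=cv2.minAreaRect(np.array([atz(t,[x,y],z)[:2] for x,y in zip(u,v)],np.float32))
    print(n,k.sum(),np.median(c[k],0),r,cv2.boxPoints(r).tolist())
print(g[205:245,331]);print(g[218,295:345]);print(g[196:216,285],g[196:216,300])
```

```text
(420, 560, 3) [75 51 37] [83 60 47] [70 58 52] [74 52 41] [134 134 130] [61 61 58]
near [0.01   0.5164] 0.5749418334824188 125 125
far [0.0147 0.7655] 0.8405153523773279 93 93
right [-0.0777 -0.0818] -4.444703466557408 43 59
fence 255 [ 0.621  -0.0418  0.0898] ((0.5878325700759888, -0.014290295541286469), (0.12923286855220795, 0.08155067265033722), 89.28668212890625) [[0.5462559461593628, -0.0783940926194191], [0.6278003454208374, -0.07940935343503952], [0.6294091939926147, 0.04981350153684616], [0.5478647947311401, 0.05082876235246658]]
blank 1471 [0.5635 0.0143 0.084 ] ((0.5620487332344055, 0.015482258051633835), (0.09001605957746506, 0.13575850427150726), 0.9854376316070557) [[0.5158799290657043, 0.0825774148106575], [0.518214762210846, -0.05316101759672165], [0.6082175374031067, -0.05161289870738983], [0.6058827042579651, 0.08412553369998932]]
[ 57  56  56  56  57  57  57  57  58  58  57  56  56  58  70  95 122 135 139 140 140 140 141 142 138 123  97  72  60  58  59  59  60  61  65  78  97 114 123 120]
[132 132 133 133 132 132 132 131 131 132 132 132 131 125 111  92  77  71  70  67  65  64  67  66  64  62  62  62  62  60  59  59  58  58  58  59  58  59  59  63  68  73  83 101 123 144 160 167 168
 169]
[ 69  57  53  53  52  55  60  65  64  58  51  54  67  87 107 123 130 131 132 132] [ 53  54  54  55  54  55  57  60  63  62  55  50  57  76 100 119 129 131 132 132]
```

servo_tool(deltas="0 0 0 0 0 0 0.12; 0 0 0 0 0 0 0.12; 0 0 0 0 0 0 0.036; 0 22 -33 0 0 0 0; 0 22 -33 0 0 0 0; 0 22 -33 0 0 0 0; 0 22 -33 0 0 0 0; 0 22 -33 0 0 0 0", newtons=40)

```text
time_s: 2.27
position: [0.2557, -0.3659, 0.2314]
tool_rot: [[1.0, -0.014, 0.0], [-0.014, -1.0, -0.0], [0.0, 0.0, -1.0]]
ft_force: [0.7, -1.7, 0.3]
grip_width: 0.0
gripper_force: 0.0
```

servo_tool(deltas="0 25 -39 0 0 0 0; 0 25 -39 0 0 0 0; 0 25 -39 0 0 0 0; 0 25 -39 0 0 0 0; 0 25 -39 0 0 0 0; 0 25 -39 0 0 0 0; 0 25 -39 0 0 0 0; 0 25 -39 0 0 0 0")

```text
time_s: 2.93
position: [0.4394, -0.0873, 0.2316]
tool_rot: [[1.0, -0.013, 0.001], [-0.013, -1.0, -0.0], [0.001, 0.0, -1.0]]
ft_force: [0.3, -0.8, -0.8]
grip_width: 0.0
gripper_force: 0.0
```

servo_tool(deltas="0 25 -39 0 0 0 0; 0 25 -39 0 0 0 0; 0 26 -39 0 0 0 0; 0 26 -39 0 0 0 0; 0 0 -14 0 0 0 0; 0 0 0 0 0 0 0")

```text
time_s: 3.43
position: [0.5322, 0.0659, 0.2309]
tool_rot: [[1.0, -0.009, -0.001], [-0.009, -1.0, 0.001], [-0.001, -0.001, -1.0]]
ft_force: [-0.5, -0.3, -1.1]
grip_width: -0.0003
gripper_force: 0.0
```

servo_tool(deltas="0 16 -25 0 0 0 0.004; 0 16 -25 0 0 0 0; 0 0 0 20 0 0 0; 0 0 0 30 0 0 0; 0 0 0 30 0 0 0; 0 0 0 30 0 0 0; 0 0 0 20 0 0 0; 0 0 0 0 0 0 0")

```text
time_s: 4.1
position: [0.5624, 0.1113, 0.0976]
tool_rot: [[1.0, -0.018, -0.008], [-0.018, -1.0, -0.0], [-0.008, 0.0, -1.0]]
ft_force: [0.1, -0.1, -1.1]
grip_width: 0.0002
gripper_force: 0.0
```

Check clearance with one more row, then descend.

servo_tool(deltas="0 0 -5 0 0 0 0; 0 0 0 20 0 0 0; 0 0 0 20 0 0 0; 0 0 0 0 0 0 0; 0 0 0 0 0 0 0")

```text
time_s: 4.52
position: [0.5652, 0.1173, 0.0627]
tool_rot: [[1.0, -0.017, 0.001], [-0.017, -1.0, -0.0], [0.001, 0.0, -1.0]]
ft_force: [0.5, 0.1, 0.7]
grip_width: 0.0001
gripper_force: 0.0
```

servo_tool(deltas="0 0 0 10 0 0 0; 0 0 0 0 0 0 0; 0 0 6 0 0 0 0; 0 0 5 0 0 0 0; 0 0 4 0 0 0 0; 0 0 4 0 0 0 0; 0 0 4 0 0 0 0; 0 0 0 0 0 0 0")

```text
time_s: 5.18
position: [0.5644, 0.0936, 0.0515]
tool_rot: [[1.0, -0.018, 0.0], [-0.018, -1.0, -0.0], [0.0, 0.0, -1.0]]
ft_force: [0.6, 0.4, -0.7]
grip_width: 0.0002
gripper_force: 0.0
```

servo_tool(deltas="0 0 3 0 0 0 0; 0 0 3 0 0 0 0; 0 0 3 0 0 0 0; 0 0 3 0 0 0 0; 0 0 0 0 0 0 0")

```text
time_s: 5.6
position: [0.5641, 0.082, 0.0513]
tool_rot: [[1.0, -0.018, 0.0], [-0.018, -1.0, -0.0], [0.0, 0.0, -1.0]]
ft_force: [0.5, 0.3, -0.4]
grip_width: 0.0001
gripper_force: 0.1
```

```bash
cat > look.py <<'E'
import sys
from h import *
n=sys.argv[1]
a=env.get_image("top")["img"][170:265,190:350];b=env.get_image("side")["img"][170:265,220:380]
f=lambda x:cv2.resize(x[:,:,::-1],(800,300) if 0 else (505,300),interpolation=cv2.INTER_CUBIC)
cv2.imwrite(f"pics/{n}.png",np.vstack([f(a),f(b)]))
E
python3 look.py p1
```

```text
(no output)
```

View pics/p1.png

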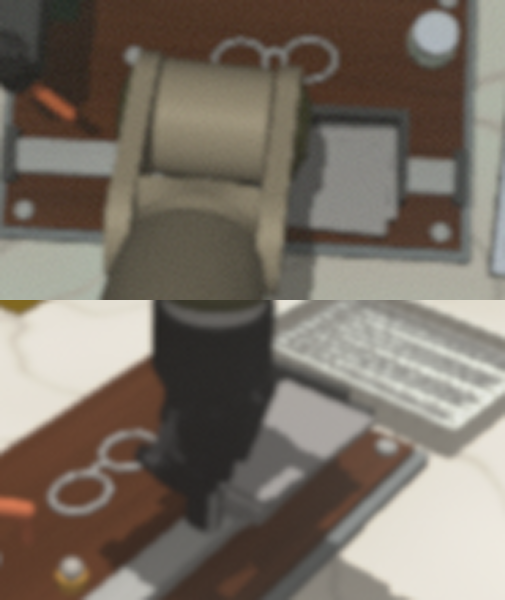

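The finger is at the stack's weld end, and the gap at the end fence (top crop, x≈395-403) has almost closed. I'll keep pushing gently.

servo_tool(deltas="0 0 3 0 0 0 0; 0 0 2 0 0 0 0; 0 0 0 0 0 0 0")

```text
time_s: 5.95
position: [0.5639, 0.0772, 0.0512]
tool_rot: [[1.0, -0.017, -0.0], [-0.017, -1.0, 0.0], [-0.0, -0.0, -1.0]]
ft_force: [0.2, 0.5, 0.7]
grip_width: 0.0003
gripper_force: 0.5
```

servo_tool(deltas="0 0 2 0 0 0 0; 0 0 0 0 0 0 0; 0 0 0 0 0 0 0")

```text
time_s: 6.2
position: [0.5636, 0.0758, 0.0512]
tool_rot: [[1.0, -0.017, -0.001], [-0.017, -1.0, 0.001], [-0.001, -0.001, -1.0]]
ft_force: [-0.2, 5.1, 0.3]
grip_width: -0.0002
gripper_force: 2.3
```

servo_tool(deltas="0 0 2 0 0 0 0; 0 0 0 0 0 0 0; 0 0 0 0 0 0 0")

```text
time_s: 6.45
position: [0.5631, 0.0754, 0.0513]
tool_rot: [[1.0, -0.017, -0.001], [-0.017, -1.0, 0.003], [-0.001, -0.003, -1.0]]
ft_force: [-2.1, 13.4, 2.0]
grip_width: -0.0003
gripper_force: 6.8
```

servo_tool(deltas="0 0 -10 0 0 0 0; 0 0 -10 0 0 0 0; 0 -15 0 0 0 0 0; 0 -30 0 0 0 0 0; 0 -30 0 0 0 0 0; 0 -25 10 0 0 0 0; 1 0 25 0 0 0 0; 1 0 30 0 0 0 0")

```text
time_s: 7.12
position: [0.4621, 0.0308, 0.0516]
tool_rot: [[1.0, -0.014, -0.0], [-0.014, -1.0, -0.0], [-0.0, 0.0, -1.0]]
ft_force: [1.6, -0.2, 0.6]
grip_width: 0.023
gripper_force: 0.0
```

servo_tool(deltas="1 0 30 5 0 0 0; 1 0 5 5 0 0 0; 1 0 0 4 0 0 0; 1 0 0 0 0 0 0; 1 0 0 0 0 0 0; 1 0 0 0 0 0 0; 1 0 0 0 0 0 0")

```text
time_s: 7.7
position: [0.4626, -0.004, 0.0375]
tool_rot: [[1.0, -0.016, 0.0], [-0.016, -1.0, -0.0], [0.0, 0.0, -1.0]]
ft_force: [0.6, -0.4, -0.0]
grip_width: 0.0855
gripper_force: 0.0
```

servo_tool(deltas="1 10 0 0 0 0 0; 1 15 0 0 0 0 0; 1 8 0 0 0 0 0; 1 4 0 0 0 0 0; 1 3 0 0 0 0 0; 1 3 0 0 0 0 0; 1 3 0 0 0 0 0; 1 3 0 0 0 0 0")

```text
time_s: 8.37
position: [0.5114, -0.0056, 0.0373]
tool_rot: [[1.0, -0.017, -0.001], [-0.017, -1.0, 0.0], [-0.001, -0.0, -1.0]]
ft_force: [0.2, -0.6, -0.6]
grip_width: 0.0852
gripper_force: 0.2
```

servo_tool(deltas="1 3 0 0 0 0 0; 1 3 0 0 0 0 0; 1 2 0 0 0 0 0; 1 0 0 0 0 0 0; 1 0 0 0 0 0 0")

```text
time_s: 8.78
position: [0.5197, -0.0058, 0.0373]
tool_rot: [[1.0, -0.017, 0.0], [-0.017, -1.0, -0.0], [0.0, 0.0, -1.0]]
ft_force: [0.1, 0.0, 0.2]
grip_width: 0.0854
gripper_force: 0.0
```

servo_tool(deltas="1 2 0 0 0 0 0; 1 2 0 0 0 0 0; 1 0 0 0 0 0 0; 1 0 0 0 0 0 0")

```text
time_s: 9.12
position: [0.5238, -0.0059, 0.0373]
tool_rot: [[1.0, -0.017, 0.0], [-0.017, -1.0, -0.0], [0.0, 0.0, -1.0]]
ft_force: [0.3, 0.3, -0.3]
grip_width: 0.0856
gripper_force: 0.1
```

servo_tool(deltas="1 2 0 0 0 0 0; 1 0 0 0 0 0 0; 1 0 0 0 0 0 0")

```text
time_s: 9.37
position: [0.5258, -0.0059, 0.0373]
tool_rot: [[1.0, -0.017, 0.0], [-0.017, -1.0, -0.0], [0.0, 0.0, -1.0]]
ft_force: [-0.2, 0.0, 0.4]
grip_width: 0.0852
gripper_force: 0.1
```

servo_tool(deltas="1 2 0 0 0 0 0; 1 0 0 0 0 0 0; 1 0 0 0 0 0 0")

```text
time_s: 9.62
position: [0.5276, -0.0059, 0.0373]
tool_rot: [[1.0, -0.017, 0.0], [-0.017, -1.0, -0.0], [0.0, 0.0, -1.0]]
ft_force: [-1.2, -0.7, 0.7]
grip_width: 0.0855
gripper_force: 0.5
```

servo_tool(deltas="1 2 0 0 0 0 0; 1 0 0 0 0 0 0; 1 0 0 0 0 0 0")

```text
time_s: 9.87
position: [0.5278, -0.0057, 0.0371]
tool_rot: [[1.0, -0.016, -0.004], [-0.016, -1.0, 0.0], [-0.004, -0.0, -1.0]]
ft_force: [-10.1, -1.1, 3.9]
grip_width: 0.0853
gripper_force: 4.5
```

servo_tool(deltas="1 2 0 0 0 0 0; 1 0 0 0 0 0 0; 1 0 0 0 0 0 0")

```text
time_s: 10.12
position: [0.5278, -0.0054, 0.0368]
tool_rot: [[1.0, -0.016, -0.009], [-0.016, -1.0, 0.001], [-0.009, -0.001, -1.0]]
ft_force: [-17.5, -1.3, 8.0]
grip_width: 0.0854
gripper_force: 8.7
```

servo_tool(deltas="1 -8 0 0 0 0 0; 1 -25 0 0 0 0 0; 1 -31 0 0 0 0 0; 0 0 0 -7 0 0 0; 0 0 -25 -7 0 0 0; 0 0 -30 0 0 0 0; 0 0 -30 0 0 0 0; 0 0 -20 0 0 0 0")

```text
time_s: 10.78
position: [0.4696, 0.102, 0.0517]
tool_rot: [[1.0, -0.017, 0.002], [-0.017, -1.0, 0.0], [0.002, -0.0, -1.0]]
ft_force: [-1.1, 0.3, 0.1]
grip_width: 0.0256
gripper_force: 0.0
```

servo_tool(deltas="0 0 0 0 0 0 0; 0 0 0 0 0 0 0; 0 0 0 0 0 0 0; 0 0 0 0 0 0 0")

```text
time_s: 11.12
position: [0.4697, 0.0992, 0.0514]
tool_rot: [[1.0, -0.018, 0.0], [-0.018, -1.0, -0.0], [0.0, 0.0, -1.0]]
ft_force: [-0.2, 0.3, 0.2]
grip_width: -0.0002
gripper_force: 0.0
```

Now in to x≈0.577 and tap -y to about y 0.075.

servo_tool(deltas="0 25 0 0 0 0 0; 0 35 0 0 0 0 0; 0 30 0 0 0 0 0; 0 17 0 0 0 0 0; 0 0 0 0 0 0 0; 0 0 8 0 0 0 0; 0 0 5 0 0 0 0; 0 0 3 0 0 0 0")

```text
time_s: 11.78
position: [0.5751, 0.081, 0.0513]
tool_rot: [[1.0, -0.018, -0.001], [-0.018, -1.0, -0.0], [-0.001, 0.0, -1.0]]
ft_force: [-1.2, -0.0, 0.8]
grip_width: -0.0003
gripper_force: 0.0
```

servo_tool(deltas="0 0 3 0 0 0 0; 0 0 2 0 0 0 0; 0 0 0 0 0 0 0; 0 0 0 0 0 0 0")

```text
time_s: 12.12
position: [0.5759, 0.0772, 0.0515]
tool_rot: [[1.0, -0.017, 0.0], [-0.017, -1.0, 0.0], [0.0, -0.0, -1.0]]
ft_force: [-0.3, 0.7, -1.0]
grip_width: 0.0
gripper_force: 0.0
```

servo_tool(deltas="0 0 2 0 0 0 0; 0 0 0 0 0 0 0; 0 0 0 0 0 0 0")

```text
time_s: 12.37
position: [0.5759, 0.0753, 0.0513]
tool_rot: [[1.0, -0.017, -0.0], [-0.017, -1.0, -0.0], [-0.0, 0.0, -1.0]]
ft_force: [-0.1, 0.4, 0.5]
grip_width: 0.0003
gripper_force: 0.0
```

servo_tool(deltas="0 0 2 0 0 0 0; 0 0 0 0 0 0 0; 0 0 0 0 0 0 0")

```text
time_s: 12.62
position: [0.5758, 0.0745, 0.0514]
tool_rot: [[1.0, -0.017, 0.0], [-0.017, -1.0, 0.002], [0.0, -0.002, -1.0]]
ft_force: [-0.2, 7.4, 0.4]
grip_width: 0.0001
gripper_force: 3.7
```

servo_tool(deltas="0 0 2 0 0 0 0; 0 0 0 0 0 0 0; 0 0 0 0 0 0 0")

```text
time_s: 12.87
position: [0.5758, 0.0744, 0.0514]
tool_rot: [[1.0, -0.017, 0.001], [-0.017, -1.0, 0.005], [0.0, -0.005, -1.0]]
ft_force: [0.5, 17.9, 0.7]
grip_width: -0.0001
gripper_force: 8.9
```

servo_tool(deltas="0 0 2 0 0 0 0; 0 0 0 0 0 0 0; 0 0 0 0 0 0 0")

```text
time_s: 13.12
position: [0.5757, 0.0743, 0.0515]
tool_rot: [[1.0, -0.016, 0.001], [-0.016, -1.0, 0.008], [0.001, -0.008, -1.0]]
ft_force: [2.2, 27.2, 1.3]
grip_width: -0.0
gripper_force: 14.1
```

servo_tool(deltas="0 0 -8 0 0 0 0; 0 0 -16 0 0 0 0; 0 -20 0 0 0 0 0; 0 -35 0 0 0 0 0; 0 -35 0 0 0 0 0; 0 -20 10 0 0 0 0; 1 0 25 0 0 0 0; 1 0 35 0 0 0 0")

```text
time_s: 13.78
position: [0.4639, 0.0259, 0.0516]
tool_rot: [[1.0, -0.014, -0.0], [-0.014, -1.0, 0.0], [-0.0, -0.0, -1.0]]
ft_force: [0.5, -1.4, 0.1]
grip_width: 0.0234
gripper_force: 0.0
```

servo_tool(deltas="1 0 30 5 0 0 0; 1 0 6 5 0 0 0; 1 0 0 4 0 0 0; 1 0 0 0 0 0 0; 1 0 0 0 0 0 0; 1 0 0 0 0 0 0; 1 0 0 0 0 0 0")

```text
time_s: 14.37
position: [0.4645, -0.01, 0.0375]
tool_rot: [[1.0, -0.016, 0.0], [-0.016, -1.0, -0.0], [0.0, 0.0, -1.0]]
ft_force: [0.0, -0.2, 0.2]
grip_width: 0.0858
gripper_force: 0.0
```

```bash
python3 look.py p2
```

```text
(no output)
```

View pics/p2.png

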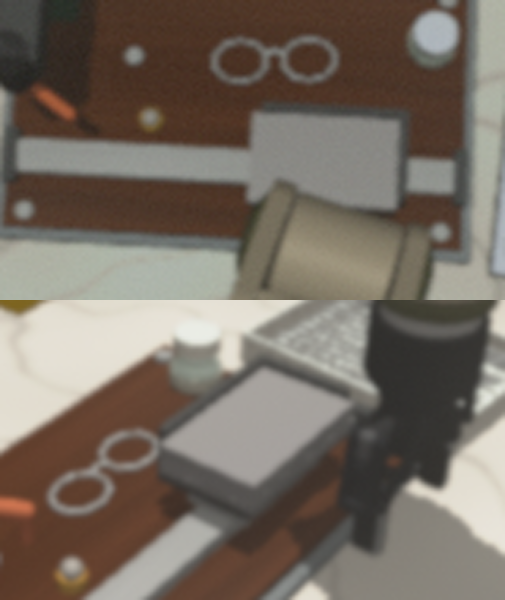

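The stack looks square: clean side faces at (165-350, 420-510) in the side crop, and no visible gaps at the fences in the top crop. One confirming x tap, then I'll push the carriage.

servo_tool(deltas="1 15 0 0 0 0 0; 1 25 0 0 0 0 0; 1 10 0 0 0 0 0; 1 6 0 0 0 0 0; 1 3 0 0 0 0 0; 1 2 0 0 0 0 0; 1 0 0 0 0 0 0; 1 0 0 0 0 0 0")

```text
time_s: 15.13
position: [0.5249, -0.0118, 0.0373]
tool_rot: [[1.0, -0.017, -0.001], [-0.017, -1.0, 0.0], [-0.001, -0.0, -1.0]]
ft_force: [-0.1, 0.5, 0.1]
grip_width: 0.0852
gripper_force: 0.0
```

servo_tool(deltas="1 2 0 0 0 0 0; 1 2 0 0 0 0 0; 1 0 0 0 0 0 0; 1 0 0 0 0 0 0")

```text
time_s: 15.47
position: [0.5277, -0.0117, 0.0371]
tool_rot: [[1.0, -0.016, -0.004], [-0.016, -1.0, 0.0], [-0.004, -0.0, -1.0]]
ft_force: [-7.4, -0.9, 3.0]
grip_width: 0.0856
gripper_force: 3.4
```

servo_tool(deltas="1 2 0 0 0 0 0; 1 1 0 0 0 0 0; 1 0 0 0 0 0 0; 1 0 0 0 0 0 0")

```text
time_s: 15.8
position: [0.5276, -0.0112, 0.0367]
tool_rot: [[1.0, -0.015, -0.011], [-0.015, -1.0, 0.002], [-0.011, -0.001, -1.0]]
ft_force: [-19.4, -0.5, 9.7]
grip_width: 0.0854
gripper_force: 9.8
```

servo_tool(deltas="1 -8 0 0 0 0 0; 1 -25 0 0 0 0 0; 1 -35 0 -7 0 0 0; 0 0 0 -7 0 0 0; 0 0 30 -14 0 0 0; 0 0 35 0 0 0 0; 0 0 30 0 0 0 0; 0 0 16 0 0 0 0")

```text
time_s: 16.47
position: [0.4629, -0.1248, 0.0659]
tool_rot: [[1.0, -0.019, 0.002], [-0.019, -1.0, -0.001], [0.002, 0.001, -1.0]]
ft_force: [-0.2, 0.7, -0.1]
grip_width: 0.0254
gripper_force: 0.0
```

servo_tool(deltas="0 0 0 0 0 0 0; 0 0 0 0 0 0 0; 0 0 0 0 0 0 0; 0 0 0 0 0 0 0")

```text
time_s: 16.8
position: [0.4624, -0.1207, 0.0653]
tool_rot: [[1.0, -0.016, -0.0], [-0.016, -1.0, 0.0], [-0.0, -0.0, -1.0]]
ft_force: [-1.1, -0.0, 0.7]
grip_width: 0.0001
gripper_force: 0.0
```

servo_tool(deltas="0 25 0 0 0 0 0; 0 35 0 0 0 0 0; 0 32 0 0 0 0 0; 0 20 0 0 0 0 0; 0 0 0 0 0 0 0; 0 0 -10 0 0 0 0; 0 0 -10 0 0 0 0; 0 0 -4 0 0 0 0")

```text
time_s: 17.47
position: [0.5738, -0.0974, 0.0653]
tool_rot: [[1.0, -0.016, -0.001], [-0.016, -1.0, 0.001], [-0.001, -0.001, -1.0]]
ft_force: [-0.3, -1.3, -0.3]
grip_width: -0.0001
gripper_force: 0.0
```

servo_tool(deltas="0 0 -2 0 0 0 0; 0 0 -3 0 0 0 0; 0 0 -3 0 0 0 0; 0 0 0 0 0 0 0")

```text
time_s: 17.8
position: [0.5749, -0.0914, 0.0655]
tool_rot: [[1.0, -0.017, -0.0], [-0.017, -1.0, 0.0], [-0.0, -0.0, -1.0]]
ft_force: [0.3, -0.4, -0.5]
grip_width: -0.0003
gripper_force: 0.0
```

servo_tool(deltas="0 0 -2 0 0 0 0; 0 0 -3 0 0 0 0; 0 0 -4 0 0 0 0; 0 0 -4 0 0 0 0; 0 0 -4 0 0 0 0; 0 0 -4 0 0 0 0; 0 0 -4 0 0 0 0; 0 0 -4 0 0 0 0")

```text
time_s: 18.47
position: [0.5756, -0.0623, 0.0653]
tool_rot: [[1.0, -0.017, -0.0], [-0.017, -1.0, 0.0], [-0.0, -0.0, -1.0]]
ft_force: [-0.4, -1.5, -0.5]
grip_width: -0.0001
gripper_force: 0.7
```

servo_tool(deltas="0 0 -4 0 0 0 0; 0 0 -4 0 0 0 0; 0 0 -4 0 0 0 0; 0 0 -4 0 0 0 0; 0 0 -4 0 0 0 0; 0 0 -4 0 0 0 0; 0 0 -4 0 0 0 0; 0 0 -4 0 0 0 0")

```text
time_s: 19.13
position: [0.5761, -0.0304, 0.0653]
tool_rot: [[1.0, -0.017, -0.0], [-0.017, -1.0, 0.0], [-0.0, -0.0, -1.0]]
ft_force: [-0.5, -1.7, 0.3]
grip_width: -0.0001
gripper_force: 0.7
```

servo_tool(deltas="0 0 -4 0 0 0 0; 0 0 -4 0 0 0 0; 0 0 -4 0 0 0 0; 0 0 -4 0 0 0 0; 0 0 -4 0 0 0 0; 0 0 -4 0 0 0 0; 0 0 -4 0 0 0 0; 0 0 -4 0 0 0 0")

```text
time_s: 19.8
position: [0.5767, 0.0016, 0.0653]
tool_rot: [[1.0, -0.017, -0.0], [-0.017, -1.0, -0.0], [-0.0, 0.0, -1.0]]
ft_force: [-0.9, -1.2, 0.8]
grip_width: -0.0001
gripper_force: 0.7
```

servo_tool(deltas="0 0 -4 0 0 0 0; 0 0 -4 0 0 0 0; 0 0 -4 0 0 0 0; 0 0 -4 0 0 0 0; 0 0 -3 0 0 0 0; 0 0 -3 0 0 0 0; 0 0 -2 0 0 0 0; 0 0 -2 0 0 0 0")

```text
time_s: 20.47
position: [0.5772, 0.0275, 0.0653]
tool_rot: [[1.0, -0.017, 0.0], [-0.017, -1.0, 0.0], [0.0, -0.0, -1.0]]
ft_force: [-1.4, -1.3, -0.7]
grip_width: -0.0001
gripper_force: 0.5
```

servo_tool(deltas="0 0 -3 0 0 0 0; 0 0 -4 0 0 0 0; 0 0 -4 0 0 0 0; 0 0 -4 0 0 0 0; 0 0 -4 0 0 0 0; 0 0 -3 0 0 0 0; 0 0 -2 0 0 0 0; 0 0 -1 0 0 0 0")

```text
time_s: 21.13
position: [0.5776, 0.0527, 0.0653]
tool_rot: [[1.0, -0.017, 0.0], [-0.017, -1.0, 0.0], [0.0, -0.0, -1.0]]
ft_force: [-0.4, 0.4, 1.3]
grip_width: -0.0001
gripper_force: 0.3
```

servo_tool(deltas="0 0 -1 0 0 0 0; 0 0 -1 0 0 0 0; 0 0 -1 0 0 0 0; 0 0 -1 0 0 0 0; 0 0 0 0 0 0 0")

```text
time_s: 21.55
position: [0.5776, 0.0555, 0.0654]
tool_rot: [[1.0, -0.017, -0.0], [-0.017, -1.0, -0.001], [-0.0, 0.001, -1.0]]
ft_force: [-0.6, -4.8, 0.8]
grip_width: -0.0005
gripper_force: 2.6
```

servo_tool(deltas="0 0 -1 0 0 0 0; 0 0 -1 0 0 0 0; 0 0 -1 0 0 0 0; 0 0 0 0 0 0 0")

```text
time_s: 21.88
position: [0.5777, 0.0586, 0.0653]
tool_rot: [[1.0, -0.018, -0.0], [-0.018, -1.0, -0.001], [-0.0, 0.001, -1.0]]
ft_force: [-0.6, -2.1, 0.7]
grip_width: 0.0001
gripper_force: 1.2
```

servo_tool(deltas="0 0 -1 0 0 0 0; 0 0 -1 0 0 0 0; 0 0 0 0 0 0 0")

```text
time_s: 22.13
position: [0.5778, 0.0616, 0.0653]
tool_rot: [[1.0, -0.017, 0.0], [-0.017, -1.0, 0.001], [0.0, -0.001, -1.0]]
ft_force: [0.4, -0.4, -0.0]
grip_width: -0.0003
gripper_force: 0.5
```

servo_tool(deltas="0 0 -1 0 0 0 0; 0 0 -1 0 0 0 0; 0 0 0 0 0 0 0")

```text
time_s: 22.38
position: [0.5778, 0.0637, 0.0653]
tool_rot: [[1.0, -0.017, 0.0], [-0.017, -1.0, 0.001], [0.0, -0.001, -1.0]]
ft_force: [0.4, 0.8, -0.5]
grip_width: 0.0001
gripper_force: 0.0
```

```bash
python3 look.py p3
```

```text
(no output)
```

View pics/p3.png

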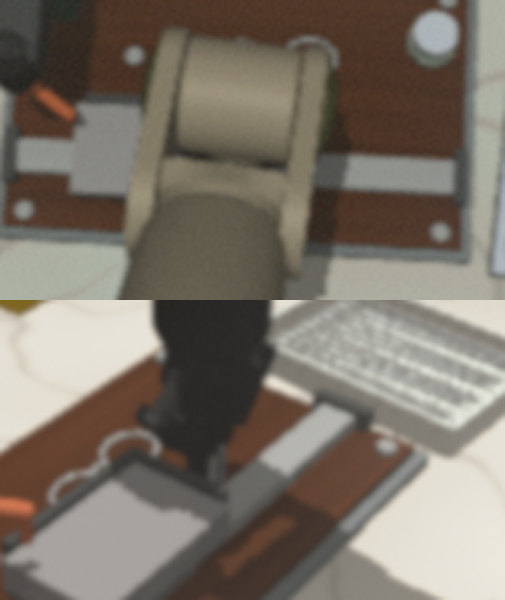

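The carriage is under the head: the blank's left edge is at crop x≈70, and the push force has dropped off, so it appears caught. I'll back away and measure.

servo_tool(deltas="0 0 10 0 0 0 0; 0 0 25 0 0 0 0; 0 0 35 0 0 0 0; 0 0 30 -20 0 0 0; 0 0 30 -30 0 0 0; 0 -20 35 -30 0 0 0; 0 -30 35 -30 0 0 0; 0 -30 35 0 0 0 0")

```text
time_s: 23.15
position: [0.5085, -0.1545, 0.1665]
tool_rot: [[1.0, -0.016, 0.007], [-0.016, -1.0, -0.004], [0.007, 0.004, -1.0]]
ft_force: [0.9, -0.8, 0.5]
grip_width: -0.0
gripper_force: 0.0
```

Run:
```python
from h import *
t=env.get_image("top");d=env.get_image("side")
f=lambda x:cv2.resize(x[:,:,::-1],(505,300),interpolation=cv2.INTER_CUBIC)
cv2.imwrite("pics/p4.png",np.vstack([f(t["img"][170:265,190:350]),f(d["img"][200:320,180:350])]))
im=cv2.GaussianBlur(t["img"],(3,3),0).astype(int);g=im.mean(2);c=cloud(t)
k=((abs(c[...,2]-.084)<.012)&(g>110)&(c[...,0]>.45)&(c[...,0]<.68)&(c[...,1]>-.05)&(c[...,1]<.28)).astype(np.uint8)
_,l,s,_=cv2.connectedComponentsWithStats(k);i=1+s[1:,4].argmax();v,u=np.where(l==i)
r=cv2.minAreaRect(np.array([atz(t,[x,y],.084)[:2] for x,y in zip(u,v)],np.float32));print(r)
for n,z in(("stack_seat",.06),("push_face",.07),("end_fence",.09),("weld_station",.06)):
    for p in(t,d):
        q=env.spot_point(n,p)
        if q:print(n,atz(p,q[0]["uv"],z).round(4),round(q[0]["conf"],2))
```

```text
((0.5822376012802124, 0.15439178049564362), (0.1282428801059723, 0.07851671427488327), 89.2939453125)
stack_seat [0.5879 0.0623 0.06  ] 0.18
push_face [0.5795 0.0715 0.07  ] 0.58
push_face [0.5812 0.0727 0.07  ] 0.84
end_fence [0.5838 0.0903 0.09  ] 0.49
end_fence [0.575 0.095 0.09 ] 0.73
weld_station [0.5856 0.1536 0.06  ] 0.91
```

View pics/p4.png

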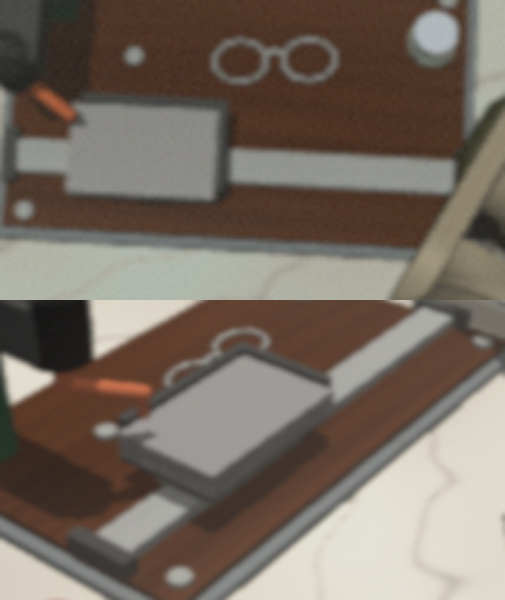

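The stack is square: one clean 128 × 78.5 mm rectangle. It's centred at y 0.1544 against a predicted 0.1545 in the detent, and the bystanders haven't moved.

servo_tool(deltas="0 0 0 0 0 0 0; 0 0 0 0 0 0 0; 0 0 0 0 0 0 0; 0 0 0 0 0 0 0")

```text
time_s: 23.98
position: [0.5077, -0.1521, 0.1623]
tool_rot: [[1.0, -0.017, -0.0], [-0.017, -1.0, 0.0], [-0.0, -0.0, -1.0]]
ft_force: [-0.4, 0.6, -0.1]
grip_width: -0.0004
gripper_force: 0.0
```

```bash
python3 -c "
from rig import env
print(env.close_job())"
```

```text
the job is handed in; nothing more can be done
None
```

I tapped the four blanks square against both fences, pushed the carriage into the weld detent and handed the job in at about 24 s; the final images show the stack square at the detent position and the spectacle front and flux jar unmoved, but hand-in returned no verdict.

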